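# Hold the pressure pot's bayonet lid at its vent position

## Task

Lift the lid of the small glue pressure pot off its hook, set it down fully into the pot's bayonet mouth with its lugs through the slots, then turn it clockwise (seen from above) half way to the lock, until its grip lines up with the two vent ribs on the collar, so that the pot can bleed off. Do not turn it so far that the spring catch is pushed in to click, and leave the other things on the bench where they are. Finish while still holding the lid's grip, with the lid still at the vent position.

Things in the scene. Friction and masses are not known exactly. Their poses are not given: they have to be found in the camera images.
- lid: Loose bayonet lid, 0.3 kg, hanging level from the hook. Origin on its axis in the plane of the rim's underside (the face that rests on the pot's collar); z up, x along grip and lugs; a half turn about z makes no difference. Rim: aluminium disc 86 mm across, z 0 to 8 mm. Below it a plug 56 mm across down to z -20 mm, tapering to 46 mm at z -27 mm.
- lid_grip (a point): Where to pinch the lid from above: on its axis, 62 mm above its origin, 10 mm below the grip's top. The grip is a dark steel arch on the rim, 58 mm long (lid x), 14 mm thick (lid y); solid bar from z 38 to 72 mm on two legs 14 mm long. With the TCP at this point, fingertips end about 5 mm above the hook's arm.
- lid_window (a point): Centre of the window under the grip bar, 23 mm above the lid's origin: 30 mm wide (lid x), 30 mm high (lid z 8 to 38 mm), running through along lid y. The hook's arm passes through it at the start and the bar rests on the arm.
- lid_lug (a point): Outer end of one lug, at lid x +36 mm, z -12 mm. Two lugs, half a turn apart, stick out of the plug in line with the grip, each reaching 36 mm from the axis, 12 mm wide, z -15 to -9 mm. Hidden from above by the rim; small dark pointer ribs on the rim lie above them.
- hook_stand: Fixed steel hook stand. Origin on the bench right below where the lid hangs (to 6 mm); z up. A round arm, 7 mm diameter, axis 170 mm above the bench, runs along the stand's x from a post at x +68 mm through the lid's window to an upturned end at x -45 mm. Base plate 70 x 90 x 12 mm, x +30 to +100 mm. At the start lid x lies along the stand's y.
- hook_saddle (a point): Point on top of the hook's arm above the stand's origin, 173.5 mm above the bench; the lid's grip bar rests on the arm here.
- hook_tip (a point): Top of the hook's upturned end, 8 mm above the arm's top, 7 mm thick, at the stand's x -45 mm. To free the lid lift it 12 to 18 mm (the window has 23 mm of play), then move it at least 98 mm along the stand's -x before raising it further, so that the rim too is clear of the tip.
- pot: Fixed glue pressure pot: grey body 108 mm across, foot 128 mm, aluminium collar 93 mm across, top 100 mm above the bench. Origin on the bench under its centre; z up; x through the two vent ribs. Brass hose tail at +y, 30 mm up, to 76 mm from the axis. With the lid down, its grip turns clockwise only, about 113 degrees from slots to lock, with little torque.
- pot_mouth (a point): Centre of the mouth at the height of the collar's top, 100 mm above the bench: a hole of 61 mm diameter in an inward flange 6 mm thick. A lid lowered with its lugs over the slots comes down until its rim rests on the collar, its origin then at this point; the lugs then have 3 mm of play below the flange.
- pot_slot (a point): One of two slots in the flange for the lid's lugs, 18 to 21 mm wide, open to 40 mm from the axis; this point is 36 mm from the axis, at 55 degrees counter-clockwise (seen from above) from the pot's +x; the other slot is half a turn on. The lid enters with its x axis along the slots.
- vent_rib (a point): Rib at the pot's +x, 3 mm wide, dark steel, outside the collar at 46 to 56 mm from the axis; a second one at -x. Vent position: the lid's grip (lid x) in line with the two ribs (pot x), reached 55 degrees clockwise from the slots. This point: top of the collar, 51 mm from the axis.
- catch (a joint): Spring catch inside the collar, in a dark steel housing at 41 degrees clockwise from the pot's +x (slides outward, m): 0 at rest, rising to about 0.003 as a lug pushes past it into the lock. A lug meets it about 80 degrees clockwise of the slots, 25 degrees past the vent position; 1.4 N begins to move it.
- sanding_block: Cork sanding block 63x111x31 mm, lying between pot and stand, toward the robot; origin at the centre of its underside. Leave alone.
- wax_tin: Flat round tin 93 mm across, 37 mm high, origin at the centre of its underside. Leave alone.
- masking_tape: Roll of tape lying flat, 106 mm across, 24 mm high, origin at the centre of its underside. Leave alone.
- oil_can: Flat oil can 42x70x118 mm standing at the back, origin at the centre of its underside. Leave alone.
There are look-alikes about, which are no part of the job. What is shaped like the lid but pink is not meant. What is shaped like the hook_stand but purple is not meant.

How it is judged:
By the outcome, as a careful person would: the job done as asked, in the order asked, and still so for the second after the job is handed in, while the arm keeps its last pose, push and grip.
It also fails if it takes over 45 s, if anything falls off the work surface, if the arm or the gripper's body presses on something with over 40 N, if the wrist force passes 120 N, or if a joint passes its speed limit or range.

## Robot

A 7-joint arm with a two-finger parallel gripper is mounted at the origin on the work surface; the furniture and walls round the work are solid. World frame = base frame: x ahead of the robot, y to its left, z up, the work surface at z = 0. Lengths are in m, angles in rad, forces in N, time in s.
With the tool pointing down it reaches from about 0.425 to 0.875 m from the base axis. Payload 4.7 kg.
Tool frame: the origin (TCP) lies between the finger pads, 19 mm behind the fingertips; this is the grasp point; z points along the fingers, y is the line along which they close (so a half turn about z gives the same grasp; the last joint's range is limited). The gripper opens to 85 mm and grips with 20 to 120 N. Pads are 22 mm wide; open, the fingers measure 114 mm over their backs; the gripper's body (76 mm by 85 mm) begins 54 mm behind the grasp point. The pads swing forward as they close: fully open they stand 13 mm farther back than shut.
Start: joints at [1.318, 0.321, -0.07, 1.45, 0.023, 1.371, -0.057], TCP at [0.171, -0.627, 0.25] pointing down, gripper open.
Joint ranges: [-2.86, 2.86], [-0.3, 2.09], [-1.38, 1.24], [0.06, 2.45], [-1.56, 4.7], [0.09, 2.05], [-2.69, 2.69]. Speed limits (rad/s): [2.57, 2.57, 3.14, 3.14, 3.14, 3.14, 3.14].

## Interface

Orientations are given as a unit quaternion [x, y, z, w].
In Python, from bench import bot gives the robot as it stands.
- The arm moves only by the tool servo_tool, never from a script. Its argument "series" is a list of rows, each a list of 7 numbers: the shift along the tool's x, y, z in units of 40 mm (1.0 is 40 mm), then the turn, a rotation vector about the tool's x, y, z in units of 8 degrees (1.0 is 8 degrees), then the closure, from 0 (fully open) to 1 (shut). In form: [[x, y, z, wx, wy, wz, fingers], ...]. A call has 1 to 10 rows; each row shifts and turns the commanded pose from where the row before left it, along the tool's axes as they then stand; what a row does not reach is not made up. A row lasts 1/10 s, in which the tool goes at most 50 mm and 8.59 degrees, less where a joint would pass 70% of its speed; a pose out of reach is approached as far as the arm can. A call is refused whole if a number of a shift passes 1 or a number of a turn 1, either way. A call with a gripper value outside its range is refused whole. The fingers move at their own pace and stop on an object; the grip force is fixed at half the most. Time passes only in rows, so rows that do not move let the fingers close. It gives the time, the measured TCP pose, the force, the opening and the grip force at its end, in the units of the state.
- bot.observe(): the state, without advancing time (a new reading comes with each control period).
- bot.get_image(name): name is "scene" or "top" or "wrist"; returns a dict with "pixels" (480x640x3 uint8, blue, green, red), "vertical_fov" (degrees; the focal length in pixels is half the picture's height over the tangent of half this angle, whatever the lens; pixels are square), "cx", "cy" (the principal point, pixels), "T" (4x4, takes a point from camera to world coordinates). Camera axes: x right, y down, z forward; pixel columns grow to the right and rows downward; lengths in m; the calibration is good to about 2 mm. A picture is of the moment at which its call begins. There is no depth.
- bot.finish_job(): hands the job in; it is judged then, once.
The state is a dict: "time": time; "q": joint angles; "joint_vel": joint speeds; "joint_torque": joint torques, N m; "tool_pos": TCP position; "eef_rot": TCP orientation; "wrist_force": force on the tool from outside, world axes, zero at the start; "torque": the same for the moment, N m; "grip_width": opening from 0.0 (shut) to 1.0 (fully open); "grasp_force": force on a finger pad.
Only numpy, scipy, OpenCV 4.12 (cv2) and the standard library are available. Lean on these libraries where they do the work, as an engineer would, in place of code of your own. Each camera call takes 0.05 s, during which the arm holds its last target. There are 200 camera calls.

## Working session

There is one attempt and no reset: what is moved stays moved. The work goes in short steps, Python scripts to look and compute and a tool call to move; the robot and the scene stay as the last step left them, time stands still between calls to the robot, and variables do not carry over. Pictures are saved under pics/ and viewed, at most 11 in all, crops included, and the job is handed in when it is done.

Besides the shell and the picture viewer there is one more tool, called in YAML: its name, and indented under it one key for each argument. servo_tool: Moves the arm, as the interface text tells. Its arguments: {"type":"object","properties":{"series":{"type":"array","items":{"type":"array","items":{"type":"number"}}}},"required":["series"]}

```bash
mkdir -p pics; cat > h.py <<'E'
import numpy as np, cv2
from bench import bot
def img(n,save=None):
    d=bot.get_image(n); p=np.array(d["pixels"])
    d["p"]=p; d["f"]=p.shape[0]/2/np.tan(np.radians(d["vertical_fov"])/2); d["T"]=np.array(d["T"])
    if save: cv2.imwrite("pics/"+save,p); np.savez("pics/"+save+".npz",p=p,f=d["f"],cx=d["cx"],cy=d["cy"],T=d["T"])
    return d
def ray(d,u,v):
    r=np.array([(u-d["cx"])/d["f"],(v-d["cy"])/d["f"],1]); T=d["T"]
    r=T[:3,:3]@r; return T[:3,3],r/np.linalg.norm(r)
def onz(d,u,v,z):
    o,r=ray(d,u,v); return o+r*(z-o[2])/r[2]
def proj(d,P):
    T=d["T"]; c=T[:3,:3].T@(np.array(P)-T[:3,3]); return c[0]/c[2]*d["f"]+d["cx"],c[1]/c[2]*d["f"]+d["cy"]
E
python3 - <<'E'
from h import *
np.set_printoptions(precision=4,suppress=True)
for n in ("scene","top"):
    d=img(n,n+"0.png"); print(n,d["f"],d["cx"],d["cy"]);print(d["T"])
s=bot.observe();print(s["time"],s["tool_pos"],s["eef_rot"],s["wrist_force"])
E
```

```text
scene 519.8832260653312 321.4206641340946 241.81906105836777
[[-0.8378 -0.2643  0.4777 -0.3536]
 [-0.5459  0.4198 -0.7251  1.1279]
 [-0.0089 -0.8683 -0.496   1.0168]
 [ 0.      0.      0.      1.    ]]
top 505.5102041867334 321.6214424867722 249.81707132291538
[[ 0.0707 -0.9756  0.2078  0.2215]
 [-0.9975 -0.0695  0.013  -0.1831]
 [ 0.0018 -0.2082 -0.9781  1.4907]
 [ 0.      0.      0.      1.    ]]
0.1 [ 0.1712 -0.6266  0.249 ] [ 0.9911  0.133  -0.0001 -0.0009] [-0.7485 -0.3583 -0.1549]
```

View pics/scene0.png

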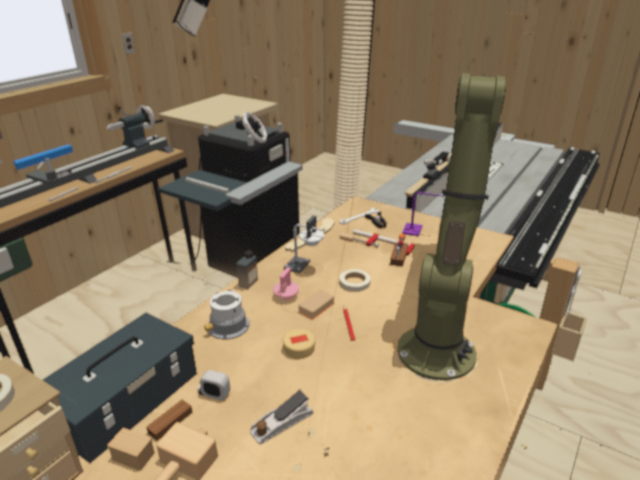

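View pics/top0.png

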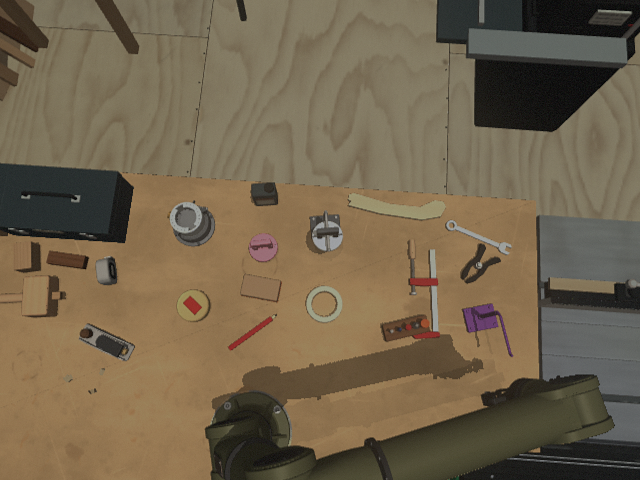

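The scene view shows the pot at (228,312), the hanging lid near (300,235) and the pink decoy at (286,290). In the top view the lid is at (327,233), the pot at (190,222) and the purple stand at (482,318). I'll enlarge the pot and the lid.

```bash
python3 - <<'E'
from h import *
p=cv2.imread("pics/top0.png"); 
a=cv2.resize(p[192:262,155:225],(400,400),interpolation=cv2.INTER_CUBIC)
b=cv2.resize(p[200:270,292:362],(400,400),interpolation=cv2.INTER_CUBIC)
cv2.imwrite("pics/c1.png",np.hstack([a,b]))
d=dict(np.load("pics/top0.png.npz"))
print("lid rim z~.144",onz(d,327,236,.144),"bar top z .208",onz(d,327,232,.208),"collar z.1",onz(d,190,220,.1))
E
```

```text
lid rim z~.144 [ 0.54721083 -0.17717344  0.144     ] bar top z .208 [ 0.54245976 -0.17671821  0.208     ] collar z.1 [0.57685037 0.21531153 0.1       ]
```

View pics/c1.png

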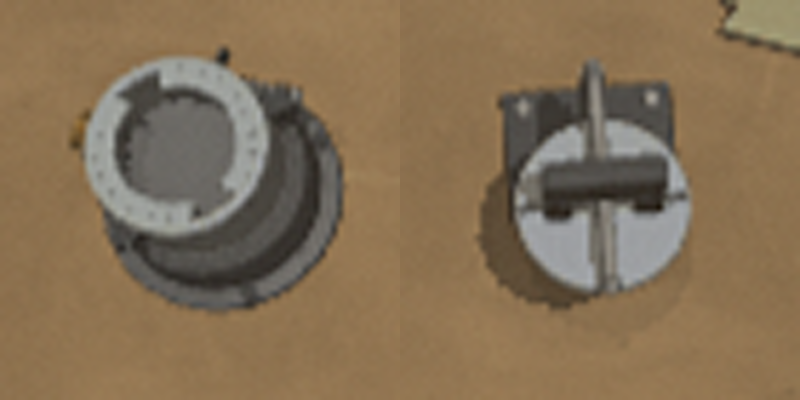

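The crop shows the slots at upper left (140,88) and lower right (205,207). The vent rib is at (223,55) and the catch housing at (288,100), so pot x is about -27° in world. The lid's bar lies roughly along world y and the hook arm along world x, with the post at +x. I'll move above the lid next.

servo_tool:
  series:
    - [0, 0, -1, 0, 0, 0, 0]
    - [0, 0, -1, 0, 0, 0, 0]
    - [0.75, -0.52, 0, 0, 0, 0, 0]
    - [0.75, -0.52, 0, 0, 0, 0, 0]
    - [0.75, -0.52, 0, 0, 0, 0, 0]
    - [0.75, -0.52, 0, 0, 0, 0, 0]
    - [0.75, -0.52, 0, 0, 0, 0, 0]
    - [0.75, -0.52, 0, 0, 0, 0, 0]
    - [0.75, -0.52, 0, 0, 0, 0, 0]
    - [0.75, -0.52, 0, 0, 0, 0, 0]

```text
time: 1.1
tool_pos: [0.3596, -0.4018, 0.3296]
eef_rot: [0.991, 0.133, -0.0, -0.0]
wrist_force: [0.1, -0.4, -0.1]
grip_width: 1.0
grasp_force: 0.0
```

servo_tool:
  series:
    - [0.75, -0.52, 0, 0, 0, 0, 0]
    - [0.75, -0.52, 0, 0, 0, 0, 0]
    - [0.75, -0.52, 0, 0, 0, 0, 0]
    - [0.75, -0.52, 0, 0, 0, 0, 0]
    - [0.75, -0.52, 0, 0, 0, 0, 0]
    - [0.75, -0.52, 0, 0, 0, 0, 0]
    - [0, 0, 0, 0, 0, -1, 0]
    - [0, 0, 0, 0, 0, -1, 0]
    - [0, 0, 0, 0, 0, -1, 0]
    - [0, 0, 0, 0, 0, -1, 0]

```text
time: 2.1
tool_pos: [0.4995, -0.2352, 0.3295]
eef_rot: [0.915, 0.404, -0.0, -0.0]
wrist_force: [0.8, 0.4, -0.3]
grip_width: 0.999
grasp_force: 0.0
```

servo_tool:
  series:
    - [0, 0, 0, 0, 0, -1, 0]
    - [0, 0, 0, 0, 0, -1, 0]
    - [0, 0, 0, 0, 0, -1, 0]
    - [0, 0, 0, 0, 0, -1, 0]
    - [0, 0, 0, 0, 0, -1, 0]
    - [0, 0, 0, 0, 0, -0.7, 0]

```text
time: 2.7
tool_pos: [0.4995, -0.2353, 0.3295]
eef_rot: [0.687, 0.726, -0.0, -0.0]
wrist_force: [0.2, -0.5, -0.2]
grip_width: 1.001
grasp_force: 0.0
```

```bash
python3 - <<'E'
from h import *
np.set_printoptions(precision=4,suppress=True)
d=img("wrist","w1.png"); print(d["f"],d["cx"],d["cy"]);print(d["T"])
s=bot.observe();print(s["time"],np.array(s["q"]),s["tool_pos"],s["eef_rot"],s["wrist_force"])
E
```

```text
382.3391050197397 318.6821785141991 241.7439672137801
[[ 0.9985  0.053   0.0151  0.4947]
 [ 0.0551 -0.9589 -0.2783 -0.1641]
 [-0.0003  0.2787 -0.9604  0.4528]
 [ 0.      0.      0.      1.    ]]
2.75 [ 0.8737  0.1156 -0.525   1.5544  0.058   1.4882  0.4049] [ 0.4995 -0.2353  0.3295] [ 0.6863  0.7273 -0.0002 -0.0004] [ 0.4538  0.3138 -0.6142]
```

View pics/w1.png

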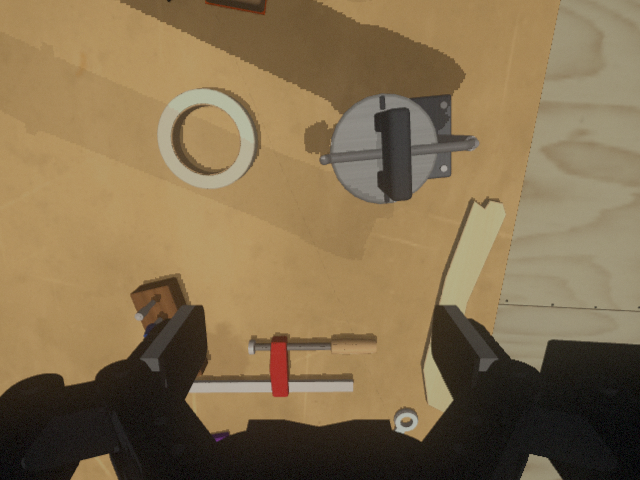

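The wrist view shows the lid well: rim centre about (385,148), bar top about (400,153), pointer ribs (382,102)/(387,198), hook tip (325,160), post (473,143).

```bash
python3 - <<'E'
from h import *
np.set_printoptions(precision=4,suppress=True)
d=dict(np.load("pics/w1.png.npz")); p=d["p"]
hsv=cv2.cvtColor(p,cv2.COLOR_BGR2HSV)
roi=np.zeros(p.shape[:2],np.uint8); roi[85:215,315:452]=1
m=((hsv[...,1]<60)&(hsv[...,2]>95)).astype(np.uint8)*roi
m=cv2.morphologyEx(m,cv2.MORPH_OPEN,np.ones((9,9)))
pts=np.argwhere(m)[:,::-1]; h=cv2.convexHull(pts.astype(np.int32)); e=cv2.fitEllipse(h); print("rim",e)
c=onz(d,*e[0],.1435); print(c, "size", e[1][0]*np.linalg.norm(c-d["T"][:3,3])/d["f"])
k=((p.max(2)<62)).astype(np.uint8)*roi; k[:,:373]=0;k[:,415:]=0
n,l,st,ce=cv2.connectedComponentsWithStats(k); i=1+st[1:,4].argmax(); print(st[i],ce[i])
kk=cv2.morphologyEx((l==i).astype(np.uint8),cv2.MORPH_OPEN,np.ones((15,15)))
r=cv2.minAreaRect(np.argwhere(kk)[:,::-1].astype(np.float32)); b=cv2.boxPoints(r); print(b)
print(np.array([onz(d,u,v,.2075) for u,v in b]))
print("ribs",onz(d,382,102,.145),onz(d,387,198,.145))
print("tip",onz(d,325,160,.1815),"post",onz(d,473,143,.18), "arm near post axis",onz(d,450,147,.17))
x=p[100:210,365:425]; cv2.imwrite("pics/c2.png",cv2.resize(np.hstack([p[90:210,315:435],cv2.cvtColor(k[90:210,315:435]*255,cv2.COLOR_GRAY2BGR)]),(800,400),interpolation=cv2.INTER_CUBIC))
E
```

```text
rim ((384.02081298828125, 148.30809020996094), (106.64341735839844, 110.60477447509766), 29.6889591217041)
[ 0.5466 -0.1745  0.1435] size 0.08752152142650739
[ 375  108   36   93 1415] [389.4085 148.2   ]
[[375. 114.]
 [392. 114.]
 [392. 131.]
 [375. 131.]]
[[ 0.5283 -0.1524  0.2075]
 [ 0.5387 -0.1518  0.2075]
 [ 0.5397 -0.1617  0.2075]
 [ 0.5293 -0.1623  0.2075]]
ribs [ 0.5414 -0.1405  0.145 ] [ 0.5528 -0.2133  0.145 ]
tip [ 0.5001 -0.1833  0.1815] post [ 0.6015 -0.1663  0.18  ] arm near post axis [ 0.5894 -0.17    0.17  ]
```

View pics/c2.png

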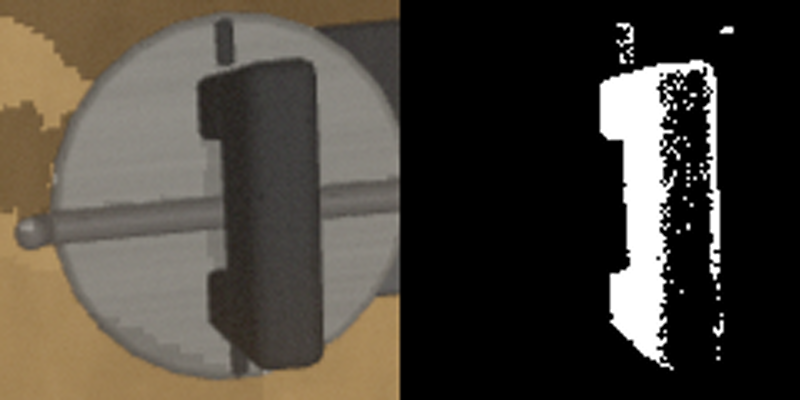

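```bash
python3 - <<'E'
from h import *
np.set_printoptions(precision=4,suppress=True)
d=dict(np.load("pics/w1.png.npz"))
q=lambda x,y,z:onz(d,315+x/3.3333-.35,90+y/3.3333-.35,z)
ang=lambda a,b:np.degrees(np.arctan2(*(a-b)[1::-1]))
print("bar c",q(288.5,213,.2075))
print("edges",ang(q(316,70,.2075),q(322.5,350,.2075)),ang(q(255,70,.2075),q(262,350,.2075)), "thick",q(258,200,.2075)-q(319,200,.2075),"len",q(287,62,.2075)-q(292,365,.2075))
a,b=q(225,18,.1435),q(239,375,.1435); print("ribs",ang(a,b),(a+b)/2,np.linalg.norm(a-b))
a,b=q(60,227,.17),q(390,196,.17);print("arm",ang(b,a),a,b)
t=dict(np.load("pics/top0.png.npz"))
o=[onz(t,292+x/5.714-.4,200+y/5.714-.4,.2075) for x,y in((543,168),(665,157))]
o=[onz(t,292+(x-400)/5.714-.4,200+y/5.714-.4,.2075) for x,y in((543,168),(665,157),(604,180))]
print("top",ang(o[0],o[1]),o[2]); 
a,b=[onz(t,292+(x-400)/5.714-.4,200+y/5.714-.4,.17) for x,y in((594,140),(602,260))];print("arm top",ang(a,b))
E
```

```text
bar c [ 0.547  -0.1749  0.2075]
edges 98.3406669169402 97.68914021493343 thick [-0.0114 -0.0006  0.    ] len [-0.0074  0.0553  0.    ]
ribs 98.19528300508617 [ 0.5471 -0.1762  0.1435] 0.08236882646760904
arm 8.419269876065847 [ 0.5057 -0.1822  0.17  ] [ 0.5764 -0.1718  0.17  ]
top 99.39347595773724 [ 0.5451 -0.1773  0.2075]
arm top 7.651765255794164
```

servo_tool:
  series:
    - [0, 0, 0, 0, 0, -0.61, 0]
    - [0.66, 0.7, 0, 0, 0, 0, 0]
    - [0.66, 0.69, 0, 0, 0, 0, 0]
    - [0, 0, 0.9, 0, 0, 0, 0]
    - [0, 0, 0.9, 0, 0, 0, 0]
    - [0, 0, 0.75, 0, 0, 0, 0]
    - [0, 0, 0.5, 0, 0, 0, 0]
    - [0, 0, 0.25, 0, 0, 0, 0]
    - [0, 0, 0, 0, 0, 0, 0]
    - [0, 0, 0, 0, 0, 0, 0.4]

```text
time: 3.75
tool_pos: [0.5482, -0.1757, 0.1989]
eef_rot: [0.658, 0.753, 0.0, 0.001]
wrist_force: [-0.3, -0.9, 0.3]
grip_width: 0.854
grasp_force: 0.0
```

servo_tool:
  series:
    - [0, 0, 0, 0, 0, 0, 0.6]
    - [0, 0, 0, 0, 0, 0, 0.75]
    - [0, 0, 0, 0, 0, 0, 0.9]
    - [0, 0, 0, 0, 0, 0, 1]
    - [0, 0, 0, 0, 0, 0, 1]
    - [0, 0, 0, 0, 0, 0, 1]
    - [0, 0, 0, 0, 0, 0, 1]
    - [0, 0, 0, 0, 0, 0, 1]

```text
time: 4.55
tool_pos: [0.5479, -0.1756, 0.1985]
eef_rot: [0.658, 0.753, 0.0, 0.0]
wrist_force: [-1.2, -0.1, 4.5]
grip_width: 0.15
grasp_force: 60.1
```

```bash
python3 - <<'E'
from h import *
np.set_printoptions(precision=4,suppress=True)
s=bot.observe();print({k:np.round(s[k],4) for k in s})
x,y=s["eef_rot"][:2];print(2*np.degrees(np.arctan2(y,x)))
img("wrist","w2.png")
E
```

```text
{'time': np.float64(4.55), 'q': array([ 0.7685,  0.2404, -0.5805,  1.6942,  0.1385,  1.2475,  0.2927]), 'joint_vel': array([-0.0011,  0.0005, -0.0006,  0.0004,  0.0019, -0.0003,  0.0004]), 'joint_torque': array([ -0.1782, -36.3578,  -3.7963, -28.2249,  -0.0372,  -0.407 ,
         0.0036]), 'tool_pos': array([ 0.5479, -0.1756,  0.1985]), 'eef_rot': array([0.6576, 0.7534, 0.    , 0.0004]), 'wrist_force': array([-1.1567, -0.1186,  4.535 ]), 'torque': array([0.01  , 0.2748, 0.0107]), 'grasp_force': np.float64(60.1132), 'grip_width': np.float64(0.1503)}
97.76775147271702
```

View pics/w2.png

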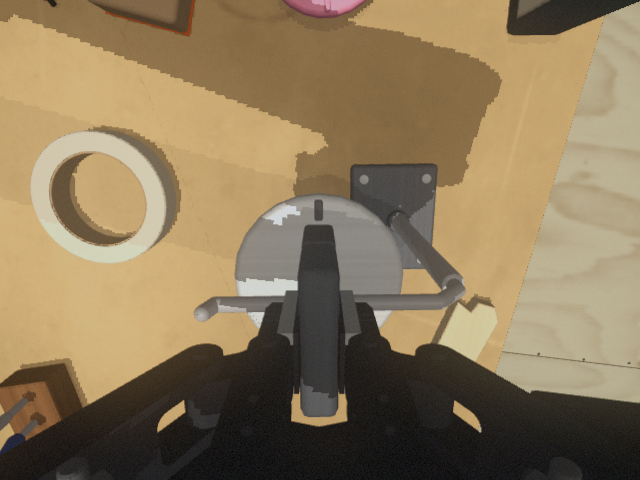

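The grip bar is pinched between the pads at (320,300), and the hook arm runs level through the window from tip (205,312) to post (450,290). I'll lift 15 mm, then back out along the stand's -x.

servo_tool:
  series:
    - [0, 0, -0.2, 0, 0, 0, 1]
    - [0, 0, -0.2, 0, 0, 0, 1]
    - [0, 0, 0, 0, 0, 0, 1]
    - [0, 0, 0, 0, 0, 0, 1]

```text
time: 5.0
tool_pos: [0.5476, -0.1755, 0.2138]
eef_rot: [0.658, 0.753, -0.0, -0.0]
wrist_force: [0.4, 0.1, -3.5]
grip_width: 0.152
grasp_force: 59.2
```

```bash
python3 - <<'E'
from h import *
s=bot.observe();print({k:np.round(s[k],4) for k in ("time","tool_pos","eef_rot","wrist_force","torque","grip_width")})
E
```

```text
{'time': np.float64(5.0), 'tool_pos': array([ 0.5476, -0.1755,  0.2138]), 'eef_rot': array([ 6.576e-01,  7.534e-01, -1.000e-04, -1.000e-04]), 'wrist_force': array([ 0.4012,  0.0779, -3.4969]), 'torque': array([-0.0081,  0.0218,  0.0425]), 'grip_width': np.float64(0.152)}
```

servo_tool:
  series:
    - [0, -0.2, 0, 0, 0, 0, 1]
    - [0, -0.3, 0, 0, 0, 0, 1]
    - [0, -0.4, 0, 0, 0, 0, 1]
    - [0, -0.4, 0, 0, 0, 0, 1]
    - [0, -0.4, 0, 0, 0, 0, 1]
    - [0, -0.4, 0, 0, 0, 0, 1]
    - [0, -0.4, 0, 0, 0, 0, 1]
    - [0, -0.2, 0, 0, 0, 0, 1]
    - [0, 0, 0, 0, 0, 0, 1]
    - [0, 0, 0, 0, 0, 0, 1]

```text
time: 6.0
tool_pos: [0.4409, -0.1902, 0.2142]
eef_rot: [0.658, 0.753, 0.0, 0.0]
wrist_force: [0.4, 0.2, -2.8]
grip_width: 0.153
grasp_force: 59.2
```

```bash
python3 - <<'E'
from h import *
s=bot.observe();print({k:np.round(s[k],4) for k in ("time","q","tool_pos","eef_rot","wrist_force","torque","grip_width")})
# pot from top camera
t=img("top","top1.png"); p=t["p"]; hsv=cv2.cvtColor(p,cv2.COLOR_BGR2HSV)
m=((hsv[...,1]<40)&(hsv[...,2]>130)).astype(np.uint8); r=np.zeros_like(m); r[192:262,155:215]=1; m*=r
n,l,st,ce=cv2.connectedComponentsWithStats(m); i=1+st[1:,4].argmax(); h=cv2.convexHull(np.argwhere(l==i)[:,::-1].astype(np.int32))
e=cv2.fitEllipse(h); print(e); print(onz(t,*e[0],.1), [e[1][k]*1.4/t["f"] for k in (0,1)])
E
```

```text
{'time': np.float64(6.0), 'q': array([ 8.9850e-01,  9.0000e-04, -5.4240e-01,  1.8910e+00,  6.0000e-04,
        1.2489e+00,  4.9130e-01]), 'tool_pos': array([ 0.4409, -0.1902,  0.2142]), 'eef_rot': array([6.577e-01, 7.533e-01, 1.000e-04, 5.000e-04]), 'wrist_force': array([ 0.4083,  0.2108, -2.8083]), 'torque': array([ 0.0385, -0.0236, -0.0016]), 'grip_width': np.float64(0.1529)}
((185.32168579101562, 217.00021362304688), (30.020402908325195, 32.059993743896484), 65.05157470703125)
[0.58469967 0.22971251 0.1       ] [np.float64(0.08314088167472498), np.float64(0.08878948608696159)]
```

servo_tool:
  series:
    - [0, 0, -0.7, 0, 0, 0, 1]
    - [0, 0, -0.9, 0, 0, 0, 1]
    - [0, 0, -0.9, 0, 0, 0, 1]
    - [0.6, 0.15, -0.1, 0, 0, 0, 1]
    - [0.82, 0.21, 0, 0, 0, 0, 1]
    - [0.82, 0.21, 0, 0, 0, 0, 1]
    - [0.82, 0.21, 0, 0, 0, 0, 1]
    - [0.82, 0.21, 0, 0, 0, 0, 1]
    - [0.82, 0.21, 0, 0, 0, 0, 1]
    - [0.82, 0.21, 0, 0, 0, 0, 1]

```text
time: 7.05
tool_pos: [0.4671, 0.0383, 0.3182]
eef_rot: [0.657, 0.754, 0.0, 0.0]
wrist_force: [1.3, -0.5, -2.4]
grip_width: 0.155
grasp_force: 59.3
```

servo_tool:
  series:
    - [0.82, 0.21, 0, 0, 0, 0, 1]
    - [0.82, 0.21, 0, 0, 0, 0, 1]
    - [0.82, 0.21, 0, 0, 0, 0, 1]
    - [0.82, 0.21, 0, 0, 0, 0, 1]
    - [0, 0, 0, 0, 0, 0.7, 1]
    - [0, 0, 0, 0, 0, 1, 1]
    - [0, 0, 0, 0, 0, 1, 1]
    - [0, 0, 0, 0, 0, 1, 1]
    - [0, 0, 0, 0, 0, 1, 1]
    - [0, 0, 0, 0, 0, 1, 1]

```text
time: 8.05
tool_pos: [0.4825, 0.1715, 0.318]
eef_rot: [0.899, 0.438, 0.0, -0.0]
wrist_force: [-0.3, 0.1, -3.6]
grip_width: 0.146
grasp_force: 59.3
```

servo_tool:
  series:
    - [0, 0, 0, 0, 0, 1, 1]
    - [0, 0, 0, 0, 0, 1, 1]
    - [0, 0, 0, 0, 0, 1, 1]
    - [0, 0, 0, 0, 0, 0, 1]
    - [0, 0, 0, 0, 0, 0, 1]

```text
time: 8.55
tool_pos: [0.4824, 0.1713, 0.318]
eef_rot: [0.969, 0.245, 0.0, -0.0]
wrist_force: [0.3, -0.2, -2.9]
grip_width: 0.151
grasp_force: 59.3
```

```bash
python3 - <<'E'
from h import *
s=bot.observe();print({k:np.round(s[k],4) for k in ("time","q","tool_pos","eef_rot","wrist_force","torque","grip_width")})
x,y=s["eef_rot"][:2];print(2*np.degrees(np.arctan2(y,x)))
d=img("wrist","w3.png");print(np.round(d["T"],3))
E
```

```text
{'time': np.float64(8.55), 'q': array([ 0.5223,  0.0475, -0.9339,  1.6542,  0.0379,  1.459 , -1.4904]), 'tool_pos': array([0.4824, 0.1713, 0.318 ]), 'eef_rot': array([ 9.694e-01,  2.453e-01,  1.000e-04, -3.000e-04]), 'wrist_force': array([ 0.3238, -0.1948, -2.8912]), 'torque': array([-0.0052,  0.0268, -0.039 ]), 'grip_width': np.float64(0.1514)}
28.40010064158832
[[ 0.475 -0.845 -0.246  0.544]
 [-0.88  -0.457 -0.132  0.205]
 [-0.001  0.279 -0.96   0.441]
 [ 0.     0.     0.     1.   ]]
```

View pics/w3.png

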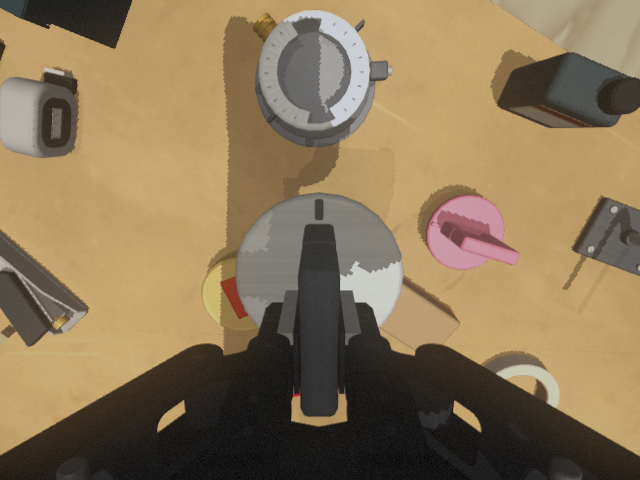

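The pot is in view at (315,70). Its slots are at about (308,25) and (325,117), the rib at (361,24) and the catch housing at (380,70). The lid's pointer is at (319,208).

```bash
python3 - <<'E'
from h import *
np.set_printoptions(precision=4,suppress=True)
d=dict(np.load("pics/w3.png.npz")); p=d["p"]; hsv=cv2.cvtColor(p,cv2.COLOR_BGR2HSV)
# rectify: metric top view of collar plane, 0.2 mm/px
c0=np.array([.583,.222]); R=.075
g=np.arange(-R,R,.00025); X,Y=np.meshgrid(g,g)  # col->-y, row->-x
P=np.stack([c0[0]-Y,c0[1]-X,0*X+.1],-1); T=d["T"]; C=(P-T[:3,3])@T[:3,:3]
u=(C[...,0]/C[...,2]*d["f"]+d["cx"]).astype(np.float32); v=(C[...,1]/C[...,2]*d["f"]+d["cy"]).astype(np.float32)
w=cv2.remap(p,u,v,cv2.INTER_CUBIC); cv2.imwrite("pics/rect.png",w)
m=((hsv[...,1]<45)&(hsv[...,2]>150)).astype(np.uint8); m[150:]=0;m[:,:240]=0;m[:,374:]=0
m=cv2.morphologyEx(m,cv2.MORPH_OPEN,np.ones((3,3)))
n,l,st,ce=cv2.connectedComponentsWithStats(m); i=1+st[1:,4].argmax(); h=cv2.convexHull(np.argwhere(l==i)[:,::-1].astype(np.int32))[:,0]
q=np.array([onz(d,a,b,.1)[:2] for a,b in h])
from scipy.optimize import least_squares
f=least_squares(lambda s:np.hypot(*(q-s[:2]).T)-s[2],[.58,.22,.046],loss="soft_l1",f_scale=.001); print("collar",f.x,np.abs(f.fun).max(),len(q))
E
```

```text
collar [0.5836 0.2306 0.0449] 0.0009498603744976727 42
```

View pics/rect.png

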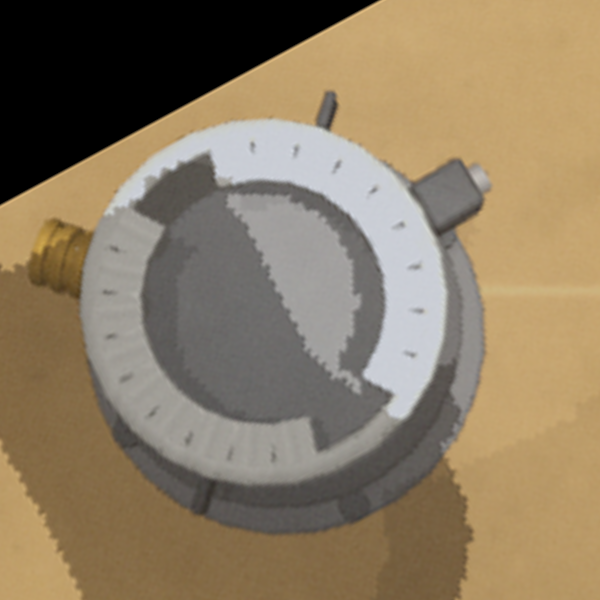

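```bash
python3 - <<'E'
from h import *
d=dict(np.load("pics/w3.png.npz"))
t=np.array([.4824,.1713]); a=np.radians(28.4); e=np.array([np.cos(a),np.sin(a)]); n=np.array([-e[1],e[0]])
for u,v,z in((319,193,.263),(236,278,.263),(404,278,.263),(319,198,.263)):
    q=onz(d,u,v,z)[:2]-t; print(q@e*1e3,q@n*1e3)
D=np.array([.583,.2305])-t; b=np.radians(37.2); print("shift tool units",D@[np.cos(b),np.sin(b)]/.04, D@[np.sin(b),-np.cos(b)]/.04)
E
```

```text
42.3704038460277 0.6437994630192312
-0.2480140738455363 42.08962839685477
-0.23230162133287752 -41.78176968560504
40.01129342763319 0.6437619629188467
shift tool units 2.8980794338271676 0.3417024952030617
```

servo_tool:
  series:
    - [0, 0, 0, 0, 0, -0.6, 1]
    - [0, 0, 0, 0, 0, -0.5, 1]
    - [0.6, 0.07, 0, 0, 0, 0, 1]
    - [0.9, 0.1, 0, 0, 0, 0, 1]
    - [0.9, 0.1, 0, 0, 0, 0, 1]
    - [0.5, 0.07, 0, 0, 0, 0, 1]
    - [0, 0, 0.8, 0, 0, 0, 1]
    - [0, 0, 0.9, 0, 0, 0, 1]
    - [0, 0, 0.8, 0, 0, 0, 1]
    - [0, 0, 0.4, 0, 0, 0, 1]

```text
time: 9.6
tool_pos: [0.582, 0.2286, 0.1985]
eef_rot: [0.948, 0.318, -0.002, -0.0]
wrist_force: [-0.0, -0.1, -3.2]
grip_width: 0.151
grasp_force: 59.1
```

servo_tool:
  series:
    - [0, 0, 0, 0, 0, 0, 1]
    - [0, 0, 0, 0, 0, 0, 1]

```text
time: 9.8
tool_pos: [0.5838, 0.23, 0.2032]
eef_rot: [0.948, 0.317, 0.001, -0.0]
wrist_force: [1.2, 0.4, -2.2]
grip_width: 0.149
grasp_force: 59.2
```

```bash
python3 - <<'E'
from h import *
s=bot.observe();print({k:np.round(s[k],4) for k in ("time","q","tool_pos","eef_rot","wrist_force","torque","grip_width")})
x,y=s["eef_rot"][:2];print(2*np.degrees(np.arctan2(y,x)))
d=img("wrist","w4.png")
E
```

```text
{'time': np.float64(9.8), 'q': array([ 0.2865,  0.4434, -0.9177,  1.55  ,  0.3589,  1.3251, -1.5973]), 'tool_pos': array([0.5838, 0.23  , 0.2032]), 'eef_rot': array([ 9.484e-01,  3.172e-01,  7.000e-04, -2.000e-04]), 'wrist_force': array([ 1.1866,  0.4425, -2.1707]), 'torque': array([ 0.0163, -0.0601, -0.034 ]), 'grip_width': np.float64(0.1486)}
36.988565735191706
```

View pics/w4.png

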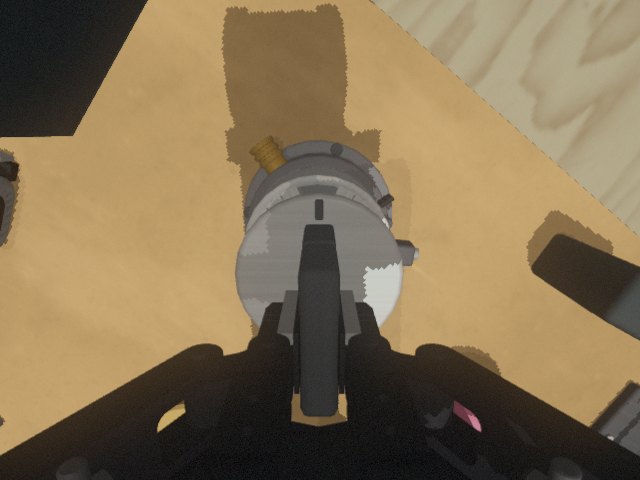

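The slot shows centred above the lid's pointer, slot at (318,187) and pointer at (319,208), so the alignment is good. Lowering now.

servo_tool:
  series:
    - [0, 0, 0.2, 0, 0, 0, 1]
    - [0, 0, 0.2, 0, 0, 0, 1]
    - [0, 0, 0.15, 0, 0, 0, 1]
    - [0, 0, 0.1, 0, 0, 0, 1]
    - [0, 0, 0, 0, 0, 0, 1]

```text
time: 10.35
tool_pos: [0.5827, 0.2294, 0.175]
eef_rot: [0.948, 0.317, -0.001, 0.0]
wrist_force: [0.3, -1.2, -2.7]
grip_width: 0.152
grasp_force: 59.4
```

servo_tool:
  series:
    - [0, 0, 0.1, 0, 0, 0, 1]
    - [0, 0, 0.1, 0, 0, 0, 1]
    - [0, 0, 0, 0, 0, 0, 1]

```text
time: 10.65
tool_pos: [0.5829, 0.2296, 0.1674]
eef_rot: [0.948, 0.317, -0.0, -0.0]
wrist_force: [-0.8, 0.2, -3.0]
grip_width: 0.152
grasp_force: 59.4
```

servo_tool:
  series:
    - [0, 0, 0.05, 0, 0, 0, 1]
    - [0, 0, 0.04, 0, 0, 0, 1]
    - [0, 0, 0, 0, 0, 0, 1]
    - [0, 0, 0, 0, 0, 0, 1]

```text
time: 11.05
tool_pos: [0.5831, 0.2297, 0.1644]
eef_rot: [0.948, 0.317, -0.0, 0.0]
wrist_force: [-0.4, 0.9, -3.2]
grip_width: 0.151
grasp_force: 59.4
```

servo_tool:
  series:
    - [0, 0, 0.03, 0, 0, 0, 1]
    - [0, 0, 0.03, 0, 0, 0, 1]
    - [0, 0, 0, 0, 0, 0, 1]
    - [0, 0, 0, 0, 0, 0, 1]

```text
time: 11.45
tool_pos: [0.5835, 0.2299, 0.1634]
eef_rot: [0.948, 0.317, 0.001, 0.0]
wrist_force: [-1.8, -0.9, 6.5]
grip_width: 0.153
grasp_force: 60.5
```

The rim has met the collar at the expected height, with TCP at 0.1634 against 0.163. Turning clockwise.

servo_tool:
  series:
    - [0, 0, 0, 0, 0, 0.3, 1]
    - [0, 0, 0, 0, 0, 0.5, 1]
    - [0, 0, 0, 0, 0, 0.5, 1]
    - [0, 0, 0, 0, 0, 0.5, 1]
    - [0, 0, 0, 0, 0, 0.2, 1]
    - [0, 0, 0, 0, 0, 0, 1]

```text
time: 12.05
tool_pos: [0.5844, 0.2292, 0.1635]
eef_rot: [0.983, 0.181, 0.001, 0.001]
wrist_force: [1.5, -2.2, 4.8]
grip_width: 0.154
grasp_force: 60.5
```

```bash
python3 - <<'E'
from h import *
s=bot.observe();print({k:np.round(s[k],4) for k in ("time","q","tool_pos","eef_rot","wrist_force","torque","grip_width")})
x,y=s["eef_rot"][:2];print(2*np.degrees(np.arctan2(y,x)))
E
```

```text
{'time': np.float64(12.05), 'q': array([ 0.2399,  0.4551, -0.847 ,  1.5973,  0.3569,  1.2486, -1.8764]), 'tool_pos': array([0.5844, 0.2292, 0.1635]), 'eef_rot': array([9.834e-01, 1.814e-01, 1.400e-03, 6.000e-04]), 'wrist_force': array([ 1.4802, -2.2069,  4.8074]), 'torque': array([-0.425 ,  0.1399,  0.0822]), 'grip_width': np.float64(0.1538)}
20.899775329010787
```

servo_tool:
  series:
    - [0, 0, 0, 0, 0, 0.5, 1]
    - [0, 0, 0, 0, 0, 0.5, 1]
    - [0, 0, 0, 0, 0, 0.5, 1]
    - [0, 0, 0, 0, 0, 0.5, 1]
    - [0, 0, 0, 0, 0, 0.5, 1]
    - [0, 0, 0, 0, 0, 0.5, 1]
    - [0, 0, 0, 0, 0, 0.5, 1]
    - [0, 0, 0, 0, 0, 0.5, 1]
    - [0, 0, 0, 0, 0, 0.4, 1]
    - [0, 0, 0, 0, 0, 0, 1]

```text
time: 13.05
tool_pos: [0.5833, 0.2294, 0.1634]
eef_rot: [0.992, -0.125, 0.0, 0.0]
wrist_force: [-1.8, -1.1, 5.9]
grip_width: 0.152
grasp_force: 60.7
```

```bash
python3 - <<'E'
from h import *
np.set_printoptions(precision=4,suppress=True)
s=bot.observe();print({k:np.round(s[k],4) for k in ("time","q","tool_pos","eef_rot","wrist_force","torque","grip_width")})
x,y=s["eef_rot"][:2];print(2*np.degrees(np.arctan2(y,x)))
d=img("wrist","w5.png")
cv2.imwrite("pics/c5.png",cv2.resize(d["p"][110:290,220:420],(800,600)[:1]+(720,)) [:600])
E
```

```text
{'time': np.float64(13.05), 'q': array([ 0.1606,  0.42  , -0.7345,  1.6006,  0.2949,  1.2347, -2.4493]), 'tool_pos': array([0.5833, 0.2294, 0.1634]), 'eef_rot': array([ 0.9922, -0.1246,  0.0004,  0.0004]), 'wrist_force': array([-1.8179, -1.1259,  5.908 ]), 'torque': array([-0.3293,  0.739 ,  0.0454]), 'grip_width': np.float64(0.1521)}
-14.313459888701818
```

View pics/c5.png

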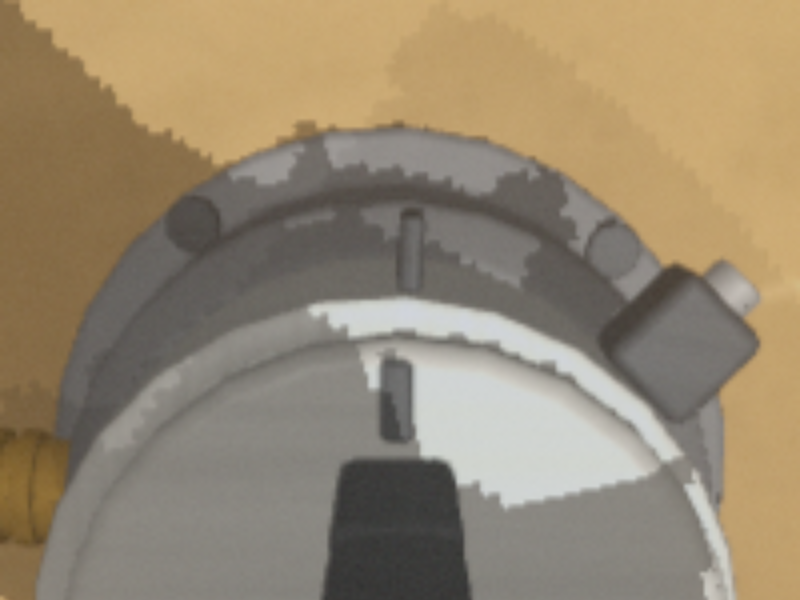

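The vent rib shows at crop (411,250), slightly right of the lid pointer at (397,400), so a few degrees remain.

```bash
python3 - <<'E'
from h import *
d=dict(np.load("pics/w5.png.npz")); c=np.array([.5833,.2294])
q=lambda x,y,z:onz(d,220+x/4-.4,110+y/4-.4,z)[:2]
for n,x,y,z in(("rib out",411,212,.1),("rib in",409.5,290,.1),("ptr out",397,362,.1095),("ptr in",397,440,.1095)):
    r=q(x,y,z)-c; print(n,np.degrees(np.arctan2(r[1],r[0])),np.hypot(*r)*1e3)
a,b=q(411,212,.1),q(409.5,290,.1); print(np.degrees(np.arctan2(*(a-b)[::-1])))
E
```

```text
rib out -15.912501482611713 55.348144172462234
rib in -16.038163090127593 46.03129941249971
ptr out -14.111804041686415 38.84287976694983
ptr in -14.04710528329407 29.50267728641309
-15.291683223804512
```

servo_tool:
  series:
    - [0, 0, 0, 0, 0, 0.15, 1]
    - [0, 0, 0, 0, 0, 0.15, 1]
    - [0, 0, 0, 0, 0, 0, 1]
    - [0, 0, 0, 0, 0, 0, 1]
    - [0, 0, 0, 0, 0, 0, 1]

```text
time: 13.6
tool_pos: [0.5832, 0.2295, 0.1633]
eef_rot: [0.989, -0.145, 0.0, 0.0]
wrist_force: [-2.8, -2.7, 6.9]
grip_width: 0.153
grasp_force: 60.8
```

```bash
python3 - <<'E'
from h import *
s=bot.observe();print({k:np.round(s[k],4) for k in ("time","q","tool_pos","eef_rot","wrist_force","torque","grip_width","grasp_force")})
x,y=s["eef_rot"][:2];print(2*np.degrees(np.arctan2(y,x)))
d=img("wrist","w6.png")
cv2.imwrite("pics/c6.png",cv2.resize(d["p"][150:250,250:400],(800,533),interpolation=cv2.INTER_CUBIC))
E
```

```text
{'time': np.float64(13.6), 'q': array([ 0.1557,  0.4182, -0.7277,  1.6008,  0.2911,  1.234 , -2.4875]), 'tool_pos': array([0.5832, 0.2295, 0.1633]), 'eef_rot': array([ 9.895e-01, -1.447e-01,  3.000e-04,  3.000e-04]), 'wrist_force': array([-2.7662, -2.7095,  6.8616]), 'torque': array([-0.3632,  0.8945,  0.0575]), 'grip_width': np.float64(0.1534), 'grasp_force': np.float64(60.7545)}
-16.64387335252294
```

View pics/c6.png

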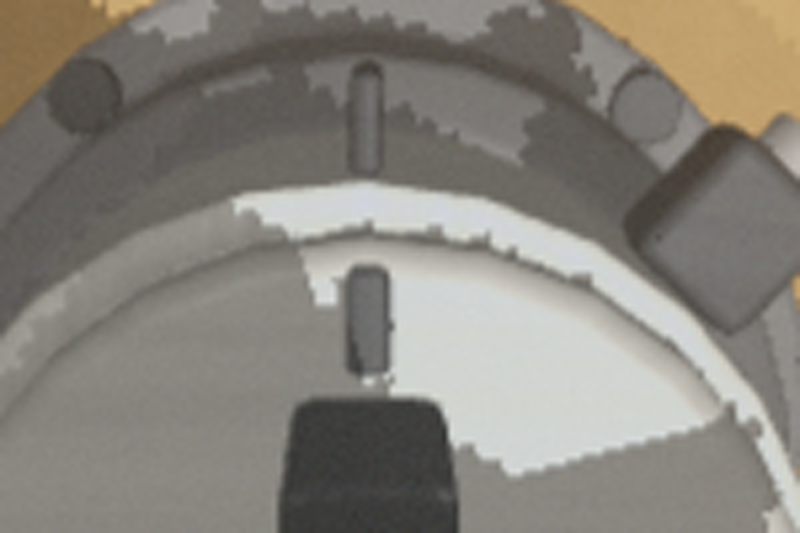

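The rib at (366,120) and the lid pointer at (368,320) now line up, with the rim down on the collar and the grip held. Handing in.

```bash
python3 -c "
from bench import bot
print(bot.finish_job())"
```

```text
the job is handed in; nothing more can be done
None
```

The job is handed in: the lid is seated in the pot's mouth and turned to the vent position, within about 1° of the ribs and well short of the catch, with the grip still held (about 14 s of the 45 s used).

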